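# Index the dividing table one notch and lock it

## Robot

A 6-joint arm with a two-finger parallel gripper is mounted at the origin on a cart in front of the work surface, level with it; the furniture and walls round the work are solid. World frame = base frame: x ahead of the robot, y to its left, z up, the work surface at z = 0. Lengths are in m, angles in rad, forces in N, time in s.
With the tool pointing down it reaches from about 0.375 to 0.9 m from the base axis. Payload 3.1 kg.
Tool frame: the origin (TCP) lies between the finger pads; the fingertips stand robot.finger_overhang ahead of it and the grasp point (between the pads) lies 3 mm ahead of it (robot.finger_overhang is the distance from the TCP to the fingertips, in m); z points along the fingers, y is the line along which they close (so a half turn about z gives the same grasp; the last joint's range is limited). The gripper opens to 87 mm and grips with 3 to 60 N. Pads are 19 mm wide; open, the fingers measure 117 mm over their backs; the gripper's body (75 mm by 190 mm) begins 51 mm behind the grasp point.
Start: joints at [-1.323, 0.527, 1.433, -0, 1.181, -0.178], TCP at [0.259, -0.569, 0.245] pointing down, gripper open.
Joint ranges: [-3.08, 3.08], [-0.75, 2.2], [0.22, 2.44], [-1.43, 4.57], [0, 2.65], [-2.85, 2.85]. Speed limits (rad/s): [2.79, 2.79, 3.14, 3.14, 3.14, 3.14].

## Interface

Orientations are given as a unit quaternion [x, y, z, w].
In Python, from rig import get_obs, vision, hand_in, nets, robot gives the robot as it stands.
- The arm moves only by the tool apply_moves, never from a script. Its argument "series" is a list of rows, each an object with "offset": the shift along the world's x, y, z in cm, a list of three; "rot": the turn, a rotation vector about the world's x, y, z in degrees, a list of three. A call has 1 to 20 rows; each row is the pose to reach, as a shift and turn from the pose commanded when the call began; what a row does not reach only later rows make up. A row lasts 1/10 s, in which the tool goes at most 50 mm and 8.59 degrees, less where a joint would pass 70% of its speed; a pose out of reach is approached as far as the arm can. A call with a gripper value outside its range is refused whole. "hand" is the opening, from 0 (shut) to 1 (fully open), set as the call begins (left out, the last holds). The fingers move at their own pace and stop on an object; "newtons" is the grip in N (left out, the last holds). Time passes only in rows, so rows that repeat a pose let the fingers close. It gives the time, the measured TCP pose, the force, the opening and the grip force at its end, in the units of the state.
- get_obs(): the state, without advancing time (a new reading comes with each control period).
- vision.camera(name): name is "side" or "top" or "wrist"; returns the picture (480x640x3 uint8, red, green, blue); there is no depth.
- vision.calibration(name): a dict with "K" (3x3 intrinsics, pixels), "R" (3x3) and "t" (3): a world point X has camera coordinates R X + t. Camera axes: x right, y down, z forward; pixel columns grow to the right and rows downward; lengths in m; the calibration is good to about 2 mm. A picture is of the moment at which its call begins: read the wrist's pose just before it. calibration takes no time and is no camera call; for the wrist camera it gives the pose at the moment of the call.
- hand_in(): hands the job in; it is judged then, once.
Trained networks look in the newest picture that a camera, given by its name, has taken for a name from the list of things; names that differ only in an ending like _2 or _b are one class to them, and where a whole thing is asked for, a point or a joint stands for the part that bears it (a point fixed in the world has none). Each returns a list of dicts, best first, with "conf" (0 to 1); they miss things now and then, are a little off and sometimes report something else, mostly with a low value. They report only what shows in the picture. A call takes as long as a camera call.
- nets.search_frame(camera, query): "centre" ([x, y, z] in m, in world coordinates, good to about 4 mm: the middle of the surface that is visible of it).
- nets.spot_point(camera, query): "centre" ([x, y, z] in m, in world coordinates, good to about 4 mm: a listed point, or the origin of a listed thing).
The state is a dict: "time": time; "q": joint angles; "joint_velocities": joint speeds; "joint_torque": joint torques, N m; "position": TCP position; "tool_rot": TCP orientation; "ft_force": force on the tool from outside, world axes, zero at the start; "moment": the same for the moment, N m; "grip_width": finger opening in m; "grip_force": force on a finger pad.
Only numpy, scipy, OpenCV 4.12 (cv2) and the standard library are available. Lean on these libraries where they do the work, as an engineer would, in place of code of your own. Each camera call takes 0.05 s, during which the arm holds its last target. There are 200 camera calls.

## Task

Press the red plunger of the indexing table in and, keeping it in, turn the table clockwise (seen from above) to the next notch, no further, and let the plunger spring fully back out into that notch. Then push the locking lever with the yellow knob clockwise against its stop. Only touch and push: the metal cup must stay seated on the table, and the mug, solder spool and power driver must be left where they are.

Things in the scene. Friction and masses are not known exactly. Their poses are not given: they have to be found in the camera images.
- index_base: Fixed blue round foot (200 mm across) of the indexing table; origin at bench level on the vertical turning axis. It carries a fixed steel ring, 128 mm across, top 38 mm high, with eight rim notches 45 degrees apart. In this frame the plunger starts at bearing 200 degrees (anticlockwise from x) and must go to 155. The tallest part is the cup, top 91 mm above the bench.
- plunger_dish (a point): Centre of the floor of the round red dished plunger head, 74 mm from the turning axis, floor 74 mm above the bench when out; moves with the table and the plunger. The dish is open at the top: inside diameter 49 mm, rim 11 mm above its floor, outside diameter 58 mm. Closed fingertips fit in it, press on its floor and, moved sideways, push its rim to swing the table round.
- plunger (a joint): How far the plunger is pressed down, m: 0 = fully out (its tooth locks the table in a notch), 0.012 = fully in. Spring about 2.5 N at the start to 7 N fully in. The table is free only beyond about 0.008; released between notches it stays at about 0.008 under the ring until it comes to a notch, then springs out.
- index_table (a joint): Turn of the table, rad, positive clockwise from above: 0 = starting notch, 0.785 = next notch (45 degrees), the required one. In a notch the tooth has about 0.04 rad of play each way; it springs fully out only within that. Stiff bearing (about 2 N at the plunger), stays where it is left. Stops at -0.9 and 1.7.
- target_notch (a point): The next notch, where the plunger's tooth must engage: on the ring's top face (38 mm high), 61 mm from the turning axis. (Left of the work, beyond y = 0.30, a tall machine stands on the bench: lift the arm clear of it first.)
- lever_pivot (a point): Vertical pivot axis of the black locking lever beside the ring; point on the lever hub's top, 38 mm above the bench.
- lever_knob (a point): Top centre of the yellow upright knob (20 mm diameter, from 40 to 78 mm above the bench); 52 mm from the lever pivot. The lever under it lies 27 to 36 mm above the bench.
- lock_lever (a joint): Turn of the locking lever, rad, positive clockwise from above: 0 = fully open, pointing straight away from the table (along -y of index_base), 1.4 = against its stop (locked). About 1.5 N at the knob moves it; it stays where it is left.
- work_cup: Loose turned aluminium cup (the workpiece), 56 mm diameter, 35 mm high, standing in the middle of the table between three low jaws, 56 mm above the bench; origin at the centre of its underside.
- mug: White mug with handle, 91 mm high; origin centre of underside. Leave alone.
- spool: Spool of solder, 58 mm diameter, 42 mm high; origin centre of underside. Leave alone.
- driver: Black power screwdriver lying on the bench, 269 mm long along its y, 38 mm high; origin centre of underside. Leave alone.

How it is judged:
By the outcome, as a careful person would: the job done as asked, in the order asked, and still so for the second after the job is handed in, with the robot touching nothing.
It also fails if it takes over 64 s, if anything falls off the work surface, if the arm or the gripper's body presses on something with over 40 N, if the wrist force passes 120 N, or if a joint passes its speed limit or range.

## Working session

There is one attempt and no reset: what is moved stays moved. The work goes in short steps, Python scripts to look and compute and a tool call to move; the robot and the scene stay as the last step left them, time stands still between calls to the robot, and variables do not carry over. Pictures are saved under pics/ and viewed, at most 10 in all, crops included, and the job is handed in when it is done.

Besides the shell and the picture viewer there is one more tool, called as name(argument=value, ...) on one line, values as JSON. apply_moves: Moves the arm, as the interface text tells. Its arguments: {"type":"object","properties":{"series":{"type":"array"},"hand":{"type":"number"},"newtons":{"type":"number"}},"required":["series"]}

```bash
mkdir -p pics
python3 - <<'E'
from rig import get_obs, vision, nets, robot
import cv2, numpy as np
print(robot.finger_overhang)
o=get_obs(); print(o['time'],o['position'],o['tool_rot'],o['ft_force'],o['grip_width'])
for c in ['top','side']:
    im=vision.camera(c); cv2.imwrite(f'pics/{c}1.png',im[:,:,::-1])
    for q in ['index_base','plunger_dish','target_notch','lever_pivot','lever_knob','work_cup','mug','spool','driver']:
        print(c,q,[(np.round(r['centre'],4).tolist(),round(r['conf'],2)) for r in nets.spot_point(c,q)[:2]])
print(get_obs()['time'])
E
```

```text
0.022
0.0 [ 0.25855153 -0.5682472   0.24356683] [ 9.77319540e-01  2.11767173e-01 -3.81741161e-05 -1.08611827e-03] [-0.67745575 -0.49440568 -0.52412338] 0.08702064390141571
top index_base [([0.571, 0.0621, -0.003], 0.77), ([0.5158, 0.0909, 0.0344], 0.6)]
top plunger_dish [([0.4992, 0.0434, 0.0738], 0.67)]
top target_notch []
top lever_pivot [([0.5464, -0.0377, 0.0411], 0.85)]
top lever_knob [([0.5348, -0.0899, 0.0801], 0.93)]
top work_cup [([0.5696, 0.0582, 0.0558], 0.89)]
top mug [([0.5965, -0.3449, 0.0003], 0.95), ([0.5471, -0.0388, 0.0406], 0.49)]
top spool [([0.4229, -0.325, -0.0048], 0.56)]
top driver [([0.5711, 0.0613, -0.003], 0.69), ([0.3912, -0.0493, 0.0019], 0.56)]
side index_base [([0.5684, 0.0611, -0.0], 0.68)]
side plunger_dish [([0.5017, 0.0395, 0.0705], 0.69)]
side target_notch [([0.5163, 0.0907, 0.0402], 0.97), ([0.3944, -0.0468, 0.0007], 0.57)]
side lever_pivot []
side lever_knob [([0.5385, -0.0869, 0.0771], 0.47)]
side work_cup [([0.5703, 0.0599, 0.059], 0.94)]
side mug [([0.6021, -0.3399, 0.0023], 0.76)]
side spool [([0.4212, -0.3281, 0.0052], 0.79)]
side driver [([0.3961, -0.048, 0.0005], 0.91)]
1.0
```

View pics/top1.png

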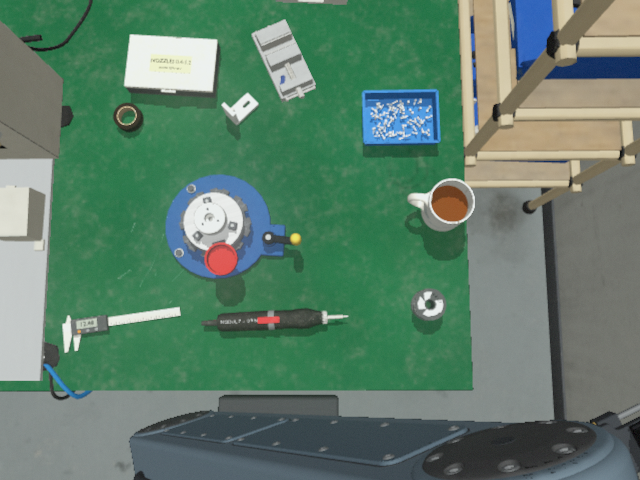

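View pics/side1.png

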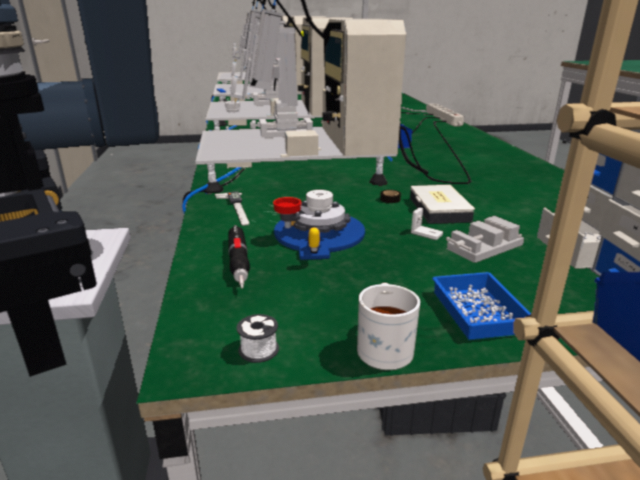

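The top view shows the table centre at about (218,228), the red dish at (222,258), and the yellow knob at (295,239) on a lever pointing right (-y). The driver is at (270,320), the mug at (450,205) and the spool at (430,305). The side view agrees, and the network points match both pictures. Next I'll close the fingers and move above the dish, staying high.

apply_moves(series=[{"offset": [0.5, 1.5, 0], "rot": [0, 0, 0]}, {"offset": [1.5, 4, 0], "rot": [0, 0, 0]}, {"offset": [3, 7.5, 0], "rot": [0, 0, 0]}, {"offset": [4.6, 11.5, 0], "rot": [0, 0, -1]}, {"offset": [6.2, 15.5, 0], "rot": [0, 0, -2]}, {"offset": [7.8, 19.5, 0], "rot": [0, 0, -3]}, {"offset": [9.4, 23.5, 0], "rot": [0, 0, -4]}, {"offset": [11, 27.5, 0], "rot": [0, 0, -5]}, {"offset": [12.6, 31.5, 0], "rot": [0, 0, -6]}, {"offset": [14.2, 35.5, 0], "rot": [0, 0, -7]}, {"offset": [15.8, 39.5, -0.5], "rot": [0, 0, -8]}, {"offset": [17.4, 43.5, -1], "rot": [0, 0, -9]}, {"offset": [19, 47.5, -1.5], "rot": [0, 0, -10]}, {"offset": [20.5, 51.5, -2], "rot": [0, 0, -10]}, {"offset": [22, 55, -2], "rot": [0, 0, -10]}, {"offset": [23.2, 58.5, -2], "rot": [0, 0, -10]}, {"offset": [24, 60.5, -2], "rot": [0, 0, -10]}, {"offset": [24.1, 61, -2], "rot": [0, 0, -10]}, {"offset": [24.1, 61, -2], "rot": [0, 0, -10]}, {"offset": [24.1, 61, -2], "rot": [0, 0, -10]}], hand=0, newtons=20)

```text
time: 3.0
position: [0.4994, 0.0403, 0.2245]
tool_rot: [0.992, 0.126, -0.0, 0.0]
ft_force: [-0.7, 0.4, 0.5]
grip_width: 0.0006
grip_force: 0.0
```

Run:
```python
from rig import get_obs, vision, nets
import cv2, numpy as np
from scipy.spatial.transform import Rotation as R
o=get_obs(); print(o['time'],o['position'],R.from_quat(o['tool_rot']).as_matrix().round(3).tolist(),o['q'].round(3) if hasattr(o['q'],'round') else o['q'],o['ft_force'],o['grip_width'])
for c in ['wrist','top','side']:
    im=vision.camera(c); cv2.imwrite(f'pics/{c}2.png',im[:,:,::-1])
    for q in ['index_base','plunger_dish','target_notch','lever_pivot','lever_knob','work_cup']:
        print(c,q,[(np.round(r['centre'],4).tolist(),round(r['conf'],2)) for r in nets.spot_point(c,q)[:1]])
```

```text
3.0 [0.49937465 0.04034228 0.22453177] [[0.968, 0.249, -0.0], [0.249, -0.968, -0.0], [-0.001, 0.0, -1.0]] [-1.430e-01  3.900e-01  1.761e+00 -1.000e-03  9.910e-01  1.177e+00] [-0.65986233  0.44847948  0.50087395] 0.0005744351068285664
wrist index_base []
wrist plunger_dish []
wrist target_notch [([0.5186, 0.0924, 0.0407], 0.65)]
wrist lever_pivot [([0.5434, -0.0361, 0.0392], 0.56)]
wrist lever_knob [([0.5379, -0.0887, 0.0744], 0.62)]
wrist work_cup [([0.5699, 0.0645, 0.058], 0.58)]
top index_base [([0.5691, 0.0618, -0.0035], 0.68)]
top plunger_dish [([0.4987, 0.044, 0.0698], 0.73)]
top target_notch [([0.5991, -0.3446, 0.0027], 0.65)]
top lever_pivot [([0.5446, -0.0409, 0.0396], 0.89)]
top lever_knob [([0.5358, -0.087, 0.0807], 0.59)]
top work_cup [([0.565, 0.0584, 0.0556], 0.45)]
side index_base [([0.5683, 0.0626, -0.0026], 0.88)]
side plunger_dish [([0.4996, 0.0433, 0.0689], 0.56)]
side target_notch [([0.5164, 0.0923, 0.0394], 0.92)]
side lever_pivot [([0.5401, -0.0367, 0.0368], 0.84)]
side lever_knob [([0.5384, -0.0853, 0.0771], 0.7)]
side work_cup [([0.5699, 0.0614, 0.0552], 0.87)]
```

```bash
cat > h.py <<'E'
import cv2, numpy as np
from rig import vision
def ray(c,u,v,z):
    k=vision.calibration(c); R=np.array(k['R']);t=np.array(k['t'])
    C=-R.T@t; d=R.T@np.linalg.inv(k['K'])@[u,v,1]
    return C+d*(z-C[2])/d[2]
def red(bgr,c,z):
    b,g,r=[bgr[:,:,i].astype(int) for i in range(3)]
    m=((r>100)&(g<70)&(b<70)).astype(np.uint8)
    cs=max(cv2.findContours(m,0,2)[0],key=cv2.contourArea)
    (u,v),ax,_=cv2.fitEllipse(cs)
    return (u,v),ax,ray(c,u,v,z)
E
python3 - <<'E'
from h import *
print(red(cv2.imread('pics/top1.png'),'top',.085), red(cv2.imread('pics/side1.png'),'side',.08))
print(ray('top',295,239,.078))
E
```

```text
((449.1109619140625, 198.9885711669922), (24.893749237060547, 32.1589241027832), array([ 0.60167985, -0.358823  ,  0.085     ])) ((287.3959655761719, 204.513671875), (17.722667694091797, 28.039867401123047), array([0.49950591, 0.03188458, 0.08      ]))
[ 0.53254133 -0.08749454  0.078     ]
```

View pics/wrist2.png

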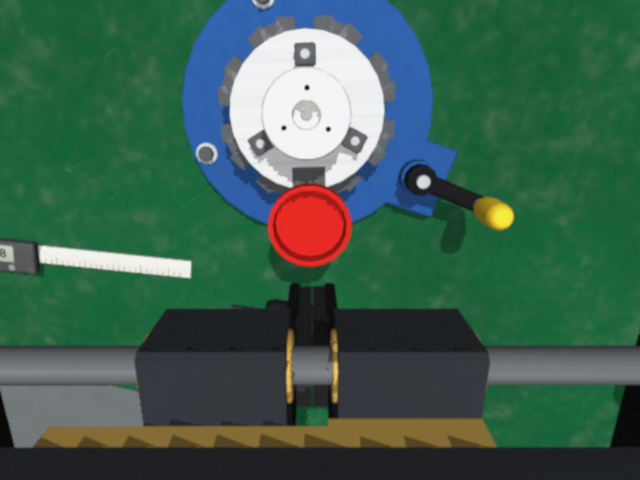

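The wrist view shows the dish fully visible at (310,225), the cup at (306,112), the lever hub at (423,181) and the knob at (494,214). I'll measure these with the calibration.

Run:
```python
from h import *
im=cv2.imread('pics/wrist2.png')
print(red(im,'wrist',.085)); 
for n,u,v,z in [('cup',306,112,.091),('pivot',423,181,.038),('knob',497,214,.078)]: print(n,ray('wrist',u,v,z))
i2=cv2.imread('pics/top1.png'); i2[:,400:]=0
print(red(i2,'top',.085))
```

```text
((309.2077331542969, 225.11898803710938), (81.46451568603516, 83.04517364501953), array([0.50105027, 0.04374162, 0.085     ]))
cup [0.572491  0.0640262 0.091    ]
pivot [ 0.54404547 -0.03551996  0.038     ]
knob [ 0.53932597 -0.08070645  0.078     ]Traceback (most recent call last):
  File "<stdin>", line 6, in <module>
  File "h.py", line 11, in red
    (u,v),ax,_=cv2.fitEllipse(cs)
               ~~~~~~~~~~~~~~^^^^
cv2.error: OpenCV(4.12.0) /io/opencv/modules/imgproc/src/shapedescr.cpp:361: error: (-201:Incorrect size of input array) There should be at least 5 points to fit the ellipse in function 'fitEllipseNoDirect'
```

apply_moves(series=[{"offset": [0.1, 0.2, -2], "rot": [0, 0, 0]}, {"offset": [0.1, 0.2, -5], "rot": [0, 0, 0]}, {"offset": [0.1, 0.2, -8], "rot": [0, 0, 0]}, {"offset": [0.1, 0.2, -10], "rot": [0, 0, 0]}, {"offset": [0.1, 0.2, -11.5], "rot": [0, 0, 0]}, {"offset": [0.1, 0.2, -12.2], "rot": [0, 0, 0]}, {"offset": [0.1, 0.2, -12.6], "rot": [0, 0, 0]}, {"offset": [0.1, 0.2, -13], "rot": [0, 0, 0]}, {"offset": [0.1, 0.2, -13.3], "rot": [0, 0, 0]}, {"offset": [0.1, 0.2, -13.3], "rot": [0, 0, 0]}])

```text
time: 5.05
position: [0.5011, 0.0431, 0.092]
tool_rot: [0.992, 0.126, 0.001, 0.0]
ft_force: [-0.2, -0.3, 3.1]
grip_width: 0.0005
grip_force: 1.6
```

apply_moves(series=[{"offset": [0, 0, -0.2], "rot": [0, 0, 0]}, {"offset": [0, 0, -0.4], "rot": [0, 0, 0]}, {"offset": [0, 0, -0.6], "rot": [0, 0, 0]}, {"offset": [0, 0, -0.75], "rot": [0, 0, 0]}, {"offset": [0, 0, -0.75], "rot": [0, 0, 0]}, {"offset": [0, 0, -0.75], "rot": [0, 0, 0]}])

```text
time: 5.65
position: [0.5011, 0.0431, 0.0844]
tool_rot: [0.992, 0.126, 0.0, 0.0]
ft_force: [-1.8, 0.2, 7.0]
grip_width: 0.0007
grip_force: 3.1
```

apply_moves(series=[{"offset": [-0.15, 0.36, 0], "rot": [0, 0, 0]}, {"offset": [-0.22, 0.74, 0], "rot": [0, 0, 0]}, {"offset": [-0.25, 1.0, 0], "rot": [0, 0, -2]}, {"offset": [-0.28, 1.25, 0], "rot": [0, 0, -4]}, {"offset": [-0.3, 1.5, 0], "rot": [0, 0, -6]}, {"offset": [-0.31, 1.76, 0], "rot": [0, 0, -8]}, {"offset": [-0.31, 2.02, 0], "rot": [0, 0, -10]}, {"offset": [-0.3, 2.27, 0], "rot": [0, 0, -12]}, {"offset": [-0.26, 2.79, 0], "rot": [0, 0, -16]}, {"offset": [-0.17, 3.29, 0], "rot": [0, 0, -20]}, {"offset": [-0.17, 3.29, 0], "rot": [0, 0, -20]}])

```text
time: 6.75
position: [0.5, 0.0762, 0.0846]
tool_rot: [0.999, -0.049, 0.001, 0.0]
ft_force: [-0.7, 0.2, 6.0]
grip_width: 0.0004
grip_force: 3.1
```

Run:
```python
from h import *
from rig import get_obs, nets
o=get_obs(); print(o['time'],o['position'],o['ft_force'])
for c in ['wrist','top','side']:
    im=vision.camera(c)[:,:,::-1].copy(); cv2.imwrite(f'pics/{c}3.png',im)
    print(c,[(np.round(r['centre'],4).tolist(),round(r['conf'],2)) for r in nets.spot_point(c,'plunger_dish')[:1]])
w=cv2.imread('pics/wrist3.png'); s=cv2.imread('pics/side3.png')
s=cv2.resize(s[150:290,220:420],(400,280)); w=cv2.resize(w,(400,300))
cv2.imwrite('pics/m3.png',np.vstack([w,s]))
```

```text
6.75 [0.49999096 0.07622184 0.08455833] [-0.66351342  0.2407909   5.96225791]
wrist [([0.4949, 0.0792, 0.0643], 0.73)]
top [([0.4979, 0.077, 0.0607], 0.59)]
side [([0.4997, 0.0753, 0.0584], 0.57)]
```

View pics/m3.png

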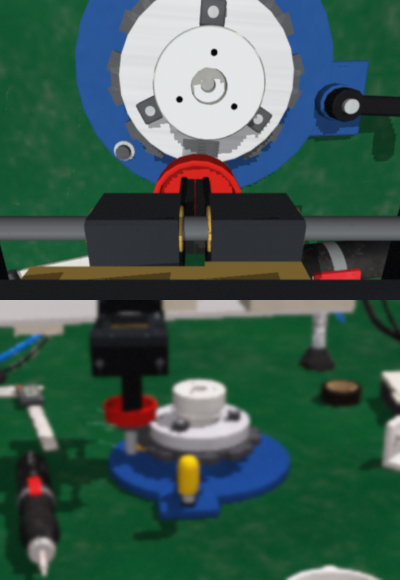

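The side view shows the fingers centred in the pressed dish, and the table has turned about 26° by friction. I'll carry on to about 38° pressed. Then I'll ease up slightly and let the rim push the tooth into the notch.

apply_moves(series=[{"offset": [0.05, 0.48, 0], "rot": [0, 0, -4]}, {"offset": [0.2, 0.97, 0], "rot": [0, 0, -8]}, {"offset": [0.38, 1.45, 0], "rot": [0, 0, -12]}, {"offset": [0.38, 1.45, 0], "rot": [0, 0, -12]}, {"offset": [0.38, 1.45, 0.3], "rot": [0, 0, -12]}, {"offset": [0.38, 1.45, 0.6], "rot": [0, 0, -12]}, {"offset": [0.38, 1.45, 0.7], "rot": [0, 0, -12]}, {"offset": [0.38, 1.45, 0.7], "rot": [0, 0, -12]}])

```text
time: 7.85
position: [0.5025, 0.0905, 0.0908]
tool_rot: [0.988, -0.153, -0.0, 0.0]
ft_force: [-0.2, 0.2, -0.0]
grip_width: 0.0006
grip_force: 0.0
```

Run:
```python
from h import *
from rig import get_obs, nets
o=get_obs(); print(o['time'],o['position'],o['ft_force'])
for c in ['wrist','top','side']:
    im=vision.camera(c)[:,:,::-1].copy(); cv2.imwrite(f'pics/{c}4.png',im)
    print(c,[(np.round(r['centre'],4).tolist(),round(r['conf'],2)) for r in nets.spot_point(c,'plunger_dish')[:1]])
```

```text
7.85 [0.5024754  0.09045235 0.09083746] [-0.16469862  0.19828192 -0.02939381]
wrist [([0.4998, 0.0885, 0.0673], 0.81)]
top [([0.5018, 0.0926, 0.0666], 0.7)]
side [([0.5013, 0.0906, 0.0615], 0.82)]
```

apply_moves(series=[{"offset": [0.12, 0.24, 0], "rot": [0, 0, -1]}, {"offset": [0.23, 0.47, 0], "rot": [0, 0, -2]}, {"offset": [0.34, 0.67, 0], "rot": [0, 0, -3]}, {"offset": [0.45, 0.87, 0], "rot": [0, 0, -4]}, {"offset": [0.52, 0.98, 0], "rot": [0, 0, -5]}, {"offset": [0.58, 1.1, 0], "rot": [0, 0, -6]}, {"offset": [0.58, 1.1, 0], "rot": [0, 0, -6]}])

```text
time: 8.85
position: [0.5083, 0.1012, 0.091]
tool_rot: [0.979, -0.204, -0.0, 0.0]
ft_force: [-0.8, -2.8, 1.0]
grip_width: 0.0006
grip_force: 1.2
```

apply_moves(series=[{"offset": [0.04, 0.06, 0], "rot": [0, 0, 0]}, {"offset": [0.07, 0.11, 0], "rot": [0, 0, -1]}, {"offset": [0.07, 0.11, 0], "rot": [0, 0, -1]}])

```text
time: 9.15
position: [0.5091, 0.1025, 0.091]
tool_rot: [0.977, -0.213, -0.0, 0.0]
ft_force: [-1.8, -2.8, 0.6]
grip_width: 0.0009
grip_force: 1.7
```

apply_moves(series=[{"offset": [0.04, 0.06, 0], "rot": [0, 0, 0]}, {"offset": [0.07, 0.11, 0], "rot": [0, 0, -1]}, {"offset": [0.07, 0.11, 0], "rot": [0, 0, -1]}])

```text
time: 9.45
position: [0.5104, 0.1041, 0.0911]
tool_rot: [0.975, -0.221, 0.0, -0.0]
ft_force: [-0.4, -0.4, 0.4]
grip_width: 0.0003
grip_force: 0.4
```

Run:
```python
from h import *
from rig import get_obs, nets
o=get_obs(); print(o['time'],o['position'],o['ft_force'],o['q'])
for c in ['wrist','top','side']:
    im=vision.camera(c)[:,:,::-1].copy(); cv2.imwrite(f'pics/{c}5.png',im)
    print(c,[(np.round(r['centre'],4).tolist(),round(r['conf'],2)) for r in nets.spot_point(c,'plunger_dish')[:1]])
print(get_obs()['ft_force'])
w=cv2.imread('pics/wrist5.png'); s=cv2.imread('pics/side5.png')
s=cv2.resize(s[170:260,250:380],(520,360),interpolation=2); w=cv2.resize(w[:300],(520,240))
cv2.imwrite('pics/m5.png',np.vstack([w,s]))
```

```text
9.45 [0.5103778  0.1041412  0.09112614] [-0.39166153 -0.41445142  0.3685571 ] [-1.38066973e-02  6.30725263e-01  1.81935059e+00  9.83908412e-04
  6.90708811e-01  2.00284013e+00]
wrist [([0.5044, 0.0935, 0.0705], 0.66)]
top [([0.4997, 0.0973, 0.067], 0.64)]
side [([0.5059, 0.0926, 0.0672], 0.7)]
[-0.00807145  0.26809815  0.37710016]
```

View pics/m5.png

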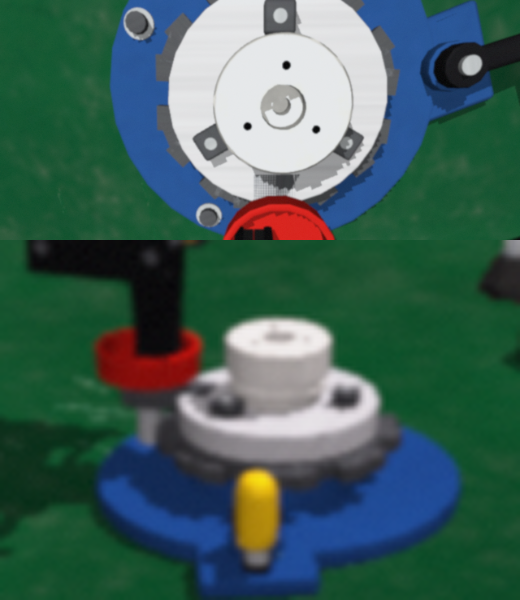

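The dish is at bearing about 154°, so the table is just short of the notch, and the plunger has not sprung out yet. I'll keep nudging it round.

apply_moves(series=[{"offset": [0.04, 0.06, 0], "rot": [0, 0, 0]}, {"offset": [0.08, 0.11, 0], "rot": [0, 0, -1]}, {"offset": [0.08, 0.11, 0], "rot": [0, 0, -1]}])

```text
time: 10.05
position: [0.5109, 0.105, 0.0912]
tool_rot: [0.973, -0.23, 0.0, -0.0]
ft_force: [-1.3, 0.4, 2.4]
grip_width: 0.0006
grip_force: 1.4
```

apply_moves(series=[{"offset": [0, 0, 0], "rot": [0, 0, 0]}, {"offset": [0, 0, 0], "rot": [0, 0, 0]}])

```text
time: 10.25
position: [0.5109, 0.1049, 0.0912]
tool_rot: [0.973, -0.23, 0.0, -0.0]
ft_force: [-1.4, 0.7, 3.4]
grip_width: 0.0001
grip_force: 1.6
```

apply_moves(series=[{"offset": [0.04, 0.06, 0], "rot": [0, 0, 0]}, {"offset": [0.04, 0.06, 0], "rot": [0, 0, 0]}])

```text
time: 10.45
position: [0.5112, 0.1053, 0.0912]
tool_rot: [0.973, -0.23, -0.0, 0.0]
ft_force: [0.3, -1.2, 4.7]
grip_width: 0.0
grip_force: 2.1
```

The upward force has risen to about 4 N, so the tooth has sprung into the notch. I'll lift off.

apply_moves(series=[{"offset": [0, 0, 0.3], "rot": [0, 0, 0]}, {"offset": [-0.1, -0.2, 0.7], "rot": [0, 0, 0]}, {"offset": [-0.2, -0.35, 1.2], "rot": [0, 0, 0]}, {"offset": [-0.2, -0.35, 2.5], "rot": [0, 0, 0]}, {"offset": [-0.2, -0.35, 4.5], "rot": [0, 0, 0]}, {"offset": [-1, -2, 7], "rot": [0, 0, 6]}, {"offset": [-1, -4, 9], "rot": [0, 0, 12]}, {"offset": [-1, -6, 9], "rot": [0, 0, 20]}, {"offset": [-1, -7, 9], "rot": [0, 0, 28]}, {"offset": [-1, -7, 9], "rot": [0, 0, 30]}])

```text
time: 11.45
position: [0.5014, 0.0339, 0.1817]
tool_rot: [1.0, 0.031, 0.001, 0.0]
ft_force: [0.6, 0.2, 0.2]
grip_width: 0.0005
grip_force: 0.0
```

Run:
```python
from h import *
from rig import get_obs, nets
o=get_obs(); print(o['time'],o['position'],o['ft_force'],o['q'])
for c in ['wrist','top','side']:
    im=vision.camera(c)[:,:,::-1].copy(); cv2.imwrite(f'pics/{c}6.png',im)
    for q in ['plunger_dish','lever_pivot','lever_knob','work_cup','index_base']:
        print(c,q,[(np.round(r['centre'],4).tolist(),round(r['conf'],2)) for r in nets.spot_point(c,q)[:1]])
    if c=='wrist':
        e=red(im,'wrist',.085); print(e)
s=cv2.imread('pics/side6.png')
s=cv2.resize(s[170:260,250:380],(390,270),interpolation=2); w=cv2.imread('pics/wrist6.png')[:,:]
w=cv2.resize(w,(390,292))
cv2.imwrite('pics/m6.png',np.vstack([w,s]))
```

```text
11.45 [0.50144453 0.03392812 0.181676  ] [0.64485815 0.15587155 0.22072382] [-1.54956985e-01  4.57026736e-01  1.80109097e+00 -3.95919237e-04
  8.82221863e-01  1.35458552e+00]
wrist plunger_dish [([0.5045, 0.0943, 0.0768], 0.78)]
wrist lever_pivot [([0.5424, -0.0374, 0.0396], 0.97)]
wrist lever_knob [([0.5393, -0.0918, 0.0768], 0.88)]
wrist work_cup [([0.5715, 0.0621, 0.0604], 0.88)]
wrist index_base []
((207.6349639892578, 234.9664306640625), (95.02525329589844, 98.65711975097656), array([0.50587351, 0.09686588, 0.085     ]))
top plunger_dish []
top lever_pivot [([0.5459, -0.037, 0.0427], 0.97)]
top lever_knob [([0.5331, -0.0838, 0.0786], 0.68)]
top work_cup []
top index_base [([0.5683, 0.0636, -0.0026], 0.66)]
side plunger_dish [([0.5069, 0.0959, 0.0714], 0.62)]
side lever_pivot [([0.5395, -0.034, 0.0361], 0.85)]
side lever_knob [([0.5379, -0.0863, 0.078], 0.73)]
side work_cup [([0.569, 0.0581, 0.0574], 0.9)]
side index_base [([0.5701, 0.0618, -0.0008], 0.89)]
```

View pics/m6.png

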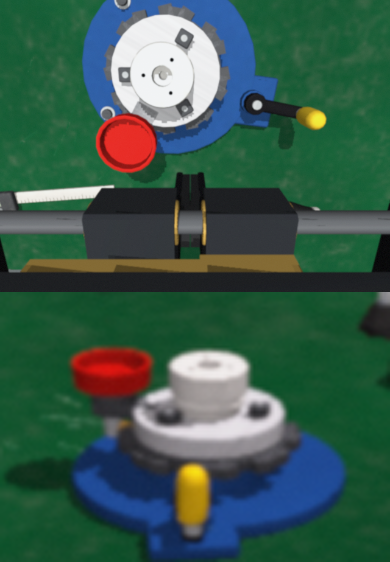

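The dish is now at bearing about 152° and stands high, the cup is seated, and the lever is still open. I'll check the rim height by its apparent size and plan the knob sweep.

Run:
```python
from h import *
k=vision.calibration('wrist'); R=np.array(k['R']);t=np.array(k['t']);K=np.array(k['K'])
for z in (.077,.081,.085):
    p=ray('wrist',207.6,235,z); print(z,'expected px',K[0,0]*.058/(R@p+t)[2])
# network-free height check from side view
s=cv2.imread('pics/side6.png'); print('side', red(s,'side',.082)[0], 'start', red(cv2.imread('pics/side1.png'),'side',.08)[0])
ks=vision.calibration('side')
for c,z in (((.500,.0428),.08),((.506,.0965),.08),((.506,.0965),.072)):
    q=np.array(ks['K'])@(np.array(ks['R'])@[*c,z]+ks['t']); print(c,z,q[:2]/q[2])
P=np.array([.5433,-.0369]); T0=np.array([.5015,.034])
for th in range(-16,93,8):
    b=np.radians(264-th); Kn=P+.052*np.array([np.cos(b),np.sin(b)])
    a=-.85*max(th,0); x=np.radians(3.5+a); X=np.array([np.cos(x),np.sin(x)])
    Tc=Kn+.0195*X
    print(th,Kn.round(4),'tool',Tc.round(4),'off cm',((Tc-T0)*100).round(2),'rot',round(a,1))
```

```text
0.077 expected px 96.76483906310875
0.081 expected px 98.37133710127583
0.085 expected px 100.0320781184364
side (286.89007568359375, 195.47947692871094) start (287.3959655761719, 204.513671875)
(0.5, 0.0428) 0.08 [287.1277951  202.63263719]
(0.506, 0.0965) 0.08 [287.51379834 193.8061337 ]
(0.506, 0.0965) 0.072 [287.61240839 197.26372853]
-16 [ 0.5523 -0.0881] tool [ 0.5718 -0.0869] off cm [  7.03 -12.09] rot -0.0
-8 [ 0.5451 -0.0889] tool [ 0.5646 -0.0877] off cm [  6.31 -12.17] rot -0.0
0 [ 0.5379 -0.0886] tool [ 0.5573 -0.0874] off cm [  5.58 -12.14] rot -0.0
8 [ 0.5307 -0.0874] tool [ 0.5502 -0.0885] off cm [  4.87 -12.25] rot -6.8
16 [ 0.5238 -0.0851] tool [ 0.543  -0.0885] off cm [  4.15 -12.25] rot -13.6
24 [ 0.5173 -0.0819] tool [ 0.536  -0.0876] off cm [  3.45 -12.16] rot -20.4
32 [ 0.5113 -0.0779] tool [ 0.5291 -0.0857] off cm [  2.76 -11.97] rot -27.2
40 [ 0.5059 -0.073 ] tool [ 0.5227 -0.0829] off cm [  2.12 -11.69] rot -34.0
48 [ 0.5012 -0.0675] tool [ 0.5167 -0.0793] off cm [  1.52 -11.33] rot -40.8
56 [ 0.4974 -0.0613] tool [ 0.5114 -0.0749] off cm [  0.99 -10.89] rot -47.6
64 [ 0.4944 -0.0547] tool [ 0.5067 -0.0698] off cm [  0.52 -10.38] rot -54.4
72 [ 0.4924 -0.0477] tool [ 0.5029 -0.0642] off cm [ 0.14 -9.82] rot -61.2
80 [ 0.4914 -0.0405] tool [ 0.4998 -0.0581] off cm [-0.17 -9.21] rot -68.0
88 [ 0.4914 -0.0333] tool [ 0.4977 -0.0517] off cm [-0.38 -8.57] rot -74.8
```

The side-view height matches a fully-out plunger: 195.5 px measured, against about 195.7 expected when out and 199 if still pressed. Next I'll go to the far (+x) side of the knob and descend.

apply_moves(series=[{"offset": [1, -2.5, 0], "rot": [0, 0, 0]}, {"offset": [3, -5.5, 0], "rot": [0, 0, 0]}, {"offset": [5, -8.5, 0], "rot": [0, 0, 0]}, {"offset": [7, -11, 0], "rot": [0, 0, 0]}, {"offset": [7.8, -12.1, 0], "rot": [0, 0, 0]}, {"offset": [7.8, -12.1, -2], "rot": [0, 0, 0]}, {"offset": [7.8, -12.1, -5], "rot": [0, 0, 0]}, {"offset": [7.8, -12.1, -8], "rot": [0, 0, 0]}, {"offset": [7.8, -12.1, -10], "rot": [0, 0, 0]}, {"offset": [7.8, -12.1, -10.8], "rot": [0, 0, 0]}, {"offset": [7.8, -12.1, -10.8], "rot": [0, 0, 0]}])

```text
time: 13.45
position: [0.5781, -0.0848, 0.072]
tool_rot: [1.0, 0.03, -0.001, -0.001]
ft_force: [0.2, 0.3, -0.8]
grip_width: 0.0005
grip_force: 0.0
```

apply_moves(series=[{"offset": [-1, 0, 0], "rot": [0, 0, 0]}, {"offset": [-1.8, 0, 0], "rot": [0, 0, 0]}, {"offset": [-2.2, 0, 0], "rot": [0, 0, 0]}, {"offset": [-2.6, -0.1, 0], "rot": [0, 0, -3]}, {"offset": [-2.9, -0.15, 0], "rot": [0, 0, -7]}, {"offset": [-3.3, -0.15, 0], "rot": [0, 0, -10]}, {"offset": [-3.65, -0.15, 0], "rot": [0, 0, -14]}, {"offset": [-4, -0.1, 0], "rot": [0, 0, -17]}, {"offset": [-4.35, -0.05, 0], "rot": [0, 0, -20]}, {"offset": [-4.7, 0.05, 0], "rot": [0, 0, -24]}, {"offset": [-5.05, 0.15, 0], "rot": [0, 0, -27]}, {"offset": [-5.35, 0.25, 0], "rot": [0, 0, -30]}, {"offset": [-5.7, 0.4, 0], "rot": [0, 0, -34]}, {"offset": [-6, 0.6, 0], "rot": [0, 0, -37]}, {"offset": [-6.3, 0.75, 0], "rot": [0, 0, -41]}, {"offset": [-6.55, 1, 0], "rot": [0, 0, -44]}, {"offset": [-6.8, 1.2, 0], "rot": [0, 0, -48]}, {"offset": [-7.05, 1.45, 0], "rot": [0, 0, -51]}, {"offset": [-7.3, 1.7, 0], "rot": [0, 0, -54]}, {"offset": [-7.3, 1.7, 0], "rot": [0, 0, -54]}])

```text
time: 15.45
position: [0.5068, -0.0689, 0.074]
tool_rot: [0.904, -0.427, 0.001, -0.0]
ft_force: [0.7, -0.7, 1.0]
grip_width: 0.0001
grip_force: 0.4
```

Run:
```python
from h import *
from rig import get_obs, nets
o=get_obs(); print(o['time'],o['position'],o['ft_force'],o['q'])
for c in ['top','side','wrist']:
    im=vision.camera(c)[:,:,::-1].copy(); cv2.imwrite(f'pics/{c}7.png',im)
    for q in ['lever_knob','plunger_dish']:
        print(c,q,[(np.round(r['centre'],4).tolist(),round(r['conf'],2)) for r in nets.spot_point(c,q)[:1]])
s=cv2.imread('pics/side7.png')
s=cv2.resize(s[170:280,220:380],(480,330),interpolation=2); w=cv2.resize(cv2.imread('pics/wrist7.png')[:330],(480,248))
cv2.imwrite('pics/m7.png',np.vstack([w,s]))
```

```text
15.45 [ 0.50676028 -0.06894279  0.07404847] [ 0.73942729 -0.67571309  0.96786123] [-3.53980178e-01  6.54794347e-01  1.85214250e+00 -4.80569521e-05
  6.31860138e-01  2.09910267e+00]
top lever_knob []
top plunger_dish [([0.5043, 0.0987, 0.0727], 0.37)]
side lever_knob [([0.4945, -0.052, 0.0759], 0.75)]
side plunger_dish []
wrist lever_knob [([0.498, -0.0543, 0.0766], 0.86)]
wrist plunger_dish []
```

View pics/m7.png

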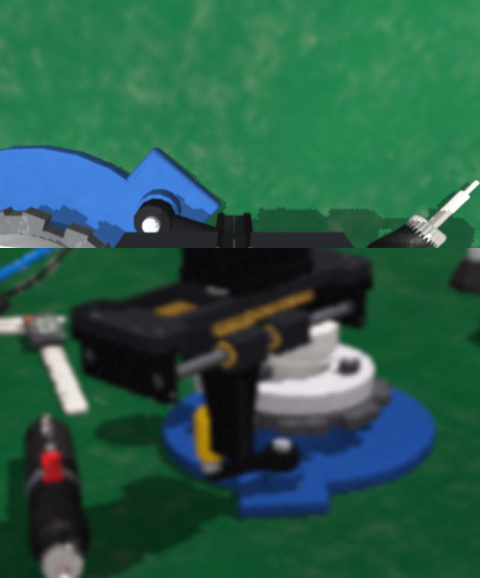

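The knob is at about (0.496, -0.053), so the lever has turned roughly 65° and the fingers are behind the knob. I'll push on gently to the stop.

apply_moves(series=[{"offset": [-0.2, 0.28, 0], "rot": [0, 0, -3]}, {"offset": [-0.38, 0.56, 0], "rot": [0, 0, -7]}, {"offset": [-0.5, 0.8, 0], "rot": [0, 0, -10]}, {"offset": [-0.62, 1.02, 0], "rot": [0, 0, -12]}, {"offset": [-0.62, 1.02, 0], "rot": [0, 0, -12]}])

```text
time: 16.4
position: [0.5003, -0.0587, 0.0731]
tool_rot: [0.855, -0.519, 0.0, 0.0]
ft_force: [1.4, -1.8, 0.5]
grip_width: 0.0003
grip_force: 1.1
```

apply_moves(series=[{"offset": [-0.05, 0.1, 0], "rot": [0, 0, -1]}, {"offset": [-0.07, 0.2, 0], "rot": [0, 0, -2]}, {"offset": [-0.07, 0.2, 0], "rot": [0, 0, -2]}])

```text
time: 16.7
position: [0.5, -0.0583, 0.0731]
tool_rot: [0.846, -0.533, 0.001, 0.001]
ft_force: [-0.7, -9.3, -0.2]
grip_width: 0.0001
grip_force: 4.0
```

The force has risen to 9 N with almost no further motion, so the lever is against its stop. I'll back off, lift and check.

apply_moves(series=[{"offset": [0, 0.05, 0], "rot": [0, 0, 0]}, {"offset": [0, 0.05, 0], "rot": [0, 0, 0]}, {"offset": [0.2, -0.6, 0], "rot": [0, 0, 0]}, {"offset": [0.7, -1.8, 0], "rot": [0, 0, 0]}, {"offset": [0.7, -2.5, 1], "rot": [0, 0, 0]}, {"offset": [0.7, -2.5, 4], "rot": [0, 0, 0]}, {"offset": [0.7, -3.5, 8], "rot": [0, 0, 5]}, {"offset": [0.5, -6, 11], "rot": [0, 0, 13]}, {"offset": [0, -8, 12], "rot": [0, 0, 21]}, {"offset": [-1, -9, 12], "rot": [0, 0, 29]}, {"offset": [-2, -9, 12], "rot": [0, 0, 37]}, {"offset": [-2, -9, 12], "rot": [0, 0, 45]}, {"offset": [-2, -9, 12], "rot": [0, 0, 53]}, {"offset": [-2, -9, 12], "rot": [0, 0, 60]}, {"offset": [-2, -9, 12], "rot": [0, 0, 60]}])

```text
time: 18.2
position: [0.479, -0.1464, 0.1935]
tool_rot: [0.999, -0.04, -0.0, -0.0]
ft_force: [-0.9, -0.6, 0.4]
grip_width: 0.0002
grip_force: 0.0
```

Run:
```python
from h import *
from rig import get_obs, nets
o=get_obs(); print(o['time'],o['position'],o['ft_force'])
for c in ['top','side','wrist']:
    im=vision.camera(c)[:,:,::-1].copy(); cv2.imwrite(f'pics/{c}8.png',im)
    for q in ['lever_pivot','lever_knob','plunger_dish','work_cup']:
        print(c,q,[(np.round(r['centre'],4).tolist(),round(r['conf'],2)) for r in nets.spot_point(c,q)[:1]])
s=cv2.imread('pics/side8.png')
s=cv2.resize(s[160:300,210:410],(400,280),interpolation=2); w=cv2.resize(cv2.imread('pics/wrist8.png'),(400,300))
cv2.imwrite('pics/m8.png',np.vstack([w,s]))
```

```text
18.2 [ 0.47896917 -0.1464132   0.19351339] [-0.93907737 -0.57885473  0.40054016]
top lever_pivot [([0.5469, -0.0372, 0.0398], 0.85)]
top lever_knob []
top plunger_dish [([0.5023, 0.096, 0.0704], 0.98)]
top work_cup [([0.5686, 0.0601, 0.0559], 0.81)]
side lever_pivot [([0.5409, -0.0333, 0.0389], 0.92)]
side lever_knob []
side plunger_dish [([0.5057, 0.0958, 0.0709], 0.75)]
side work_cup [([0.5678, 0.0602, 0.0581], 0.82)]
wrist lever_pivot [([0.5419, -0.0366, 0.0418], 0.69)]
wrist lever_knob [([0.4923, -0.0431, 0.0763], 0.6)]
wrist plunger_dish []
wrist work_cup []
```

View pics/m8.png

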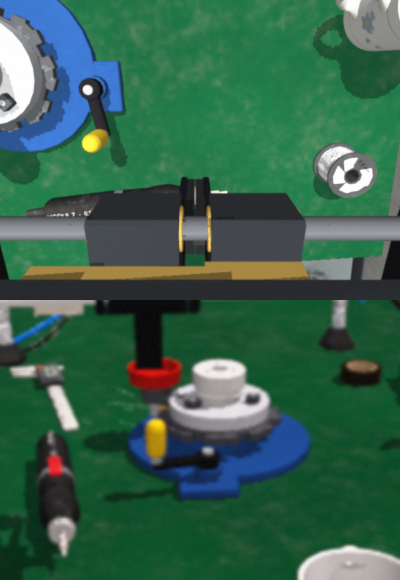

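The lever now points along -x with the knob at (0.492, -0.043), about 80° clockwise of where it started. The plunger is out in the next notch, the cup is seated, and the arm is clear of everything.

```bash
python3 -c "
from rig import hand_in; print(hand_in())"
```

```text
the job is handed in; nothing more can be done
None
```

The table is turned clockwise one notch with the plunger sprung fully back out, the locking lever is against its stop, the cup is still seated, the mug, spool and driver were not touched, and the job is handed in at about 18 s; no verdict was returned.

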